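Load the brew basket and click the carriage home

TASK

Get the coffee brewer ready: take the orange brew basket out of the wire caddy and stand it upright on the bare worktop, then take hold of it by its other pair of sides and nest it, released, fully down in the tapered seat of the brewer's pulled-out carriage. Then push the carriage in by its bar until the spring detent snaps and it stays fully home, with the basket still seated. Leave the other things on the worktop where they stand.

Things in the scene. Friction and masses are not known exactly. Their poses are not given: they have to be found in the camera images.
- basket_mid (a point): Open orange brew basket, 160 g, 68 (its x) x 58 (y) x 68 mm high; point: centre, half-way up, z up. Upper 36 mm: upright collar to grip across either pair of sides; below, a taper from 60x50 to a 50x40 mm foot, with a 4 mm ledge under the collar. A half turn about z is the same. In the caddy, wire hoops stand 7 mm off its y sides: fingers fit only on its x sides.
- caddy: Fixed wire drying caddy, origin under its centre on the worktop: tray 130 (x) x 180 mm (y), floor 14 mm over the worktop. Wire hoops 89 mm high, 105 mm long along x, at y = -76, 0 and +76 mm; the bays between them are centred at y = -38 and +38. The basket stands in one, with its x along the caddy's x, the salt shaker in the other. (Worktop: world x over 0.38, y under 0.14 m.)
- brewer: Fixed white coffee brewer, origin on the worktop under the home position of the basket's centre; x points to its back. Base 116 mm wide (y), x -155 to 90 mm, rails up to 16 mm high. Column x 50 to 90, head x 5 to 90 mm, 125 to 185 mm high, 116 wide, nozzle under it down to 112. Detent block beside the base: x 5 to 49, y 63 to 77, 40 mm high.
- seat (a point): On the carriage: where the centre of the seated basket belongs, 56 mm high; axes as the brewer's. Tapered rectangular seat, 1 mm clearance, basket x along this x, either way round; the ledge rests on its top face, 54 mm high, 37 mm to each side in y. Cheeks 74 mm wide, 94 mm high stand 6 mm off the basket's x sides: fingers fit only on its y sides.
- handle_face (a point): Centre of the front face of the carriage's steel push bar, 62 mm high: bar 70 mm wide (y), 26 mm high, 12 mm thick, with a 22 mm gap behind it, 78 mm in front of the seat's centre on the brewer's -x side. Push it along the brewer's +x.
- carriage (a joint): Travel of the carriage along the brewer's +x, m: 0 = fully out, 0.090 = home at its stop. Friction 1.5 N; from about 0.072 a sprung roller resists with up to about 7 N; past about 0.084 it snaps the carriage to 0.090 and holds it there. Let go short of that, it is pushed back.
- salt_shaker: Loose salt shaker, 44 mm across, 90 mm high, origin at its foot, in the caddy's other bay. Bystander.
- timer: Loose red wind-up kitchen timer, 63 mm across, 53 mm high, origin at its foot, in front of the caddy. Bystander.
- jam_jar: Loose jam jar with a yellow lid, between or before the brewer and caddy (not the one at the back), 66 mm across, 100 mm high, origin at its foot. Bystander.
- spice_jar: Loose spice jar with a green lid, between or before the brewer and caddy (not those at the back), 46 mm across, 106 mm high, origin at its foot. Bystander.
There are look-alikes about, which are no part of the job. What is shaped like the part that bears basket_mid but black is not meant.

How it is judged:
By the outcome, as a careful person would: the job done as asked, in the order asked, and still so for the second after the job is handed in, with the robot touching nothing.
It also fails if it takes over 70 s, if anything falls off the work surface, if the arm or the gripper's body presses on something with over 40 N, if the wrist force passes 120 N, or if a joint passes its speed limit or range.

ROBOT

A 6-joint arm with a two-finger parallel gripper is mounted at the origin on a cart in front of the work surface, level with it; the furniture and walls round the work are solid. World frame = base frame: x ahead of the robot, y to its left, z up, the work surface at z = 0. Lengths are in mm, angles in rad, forces in N, time in s.
With the tool pointing down it reaches from about 350 to 775 mm from the base axis. Payload 7.3 kg.
Tool frame: the origin (TCP) lies at the very end of the fingers, on their centre line; the grasp point (between the pads) lies 19 mm behind it; z points along the fingers, y is the line along which they close (so a half turn about z gives the same grasp; the last joint's range is limited). The gripper opens to 92 mm and grips with 3 to 60 N. Pads are 19 mm wide; open, the fingers measure 130 mm over their backs; the gripper's body (75 mm by 190 mm) begins 47 mm behind the grasp point.
Start: joints at [-1.331, 0.342, 1.524, -0, 1.275, -0.146], TCP at [197.581, -486.422, 226.741] pointing down, gripper open.
Joint ranges: [-2.53, 2.53], [-0.77, 2.02], [0.04, 2.7], [-1, 4.14], [0.28, 2.66], [-3.11, 3.11]. Speed limits (rad/s): [2.57, 2.57, 3.14, 3.14, 3.14, 3.14].

INTERFACE

Orientations are given as a rotation vector (axis times angle).
In Python, from workcell import * gives the robot as it stands. The module is installed in compiled form; this text tells all that it offers.
- The arm moves only by the tool carry_out, never from a script. Its argument "increments" is a list of rows, each a list of 6 numbers: the shift along the world's x, y, z scaled (see below), then the turn, a rotation vector about the world's x, y, z scaled (see below). In form: [[x, y, z, rx, ry, rz], ...]. A call has 1 to 12 rows; each row shifts and turns the commanded pose from where the row before left it; what a row does not reach is not made up. The controller multiplies each number of a shift by 5 cm and each number of a turn by 90 degrees. A row lasts 1/10 s, in which the tool goes at most 50 mm and 8.59 degrees, less where a joint would pass 70% of its speed; a pose out of reach is approached as far as the arm can. A call with a number of a shift or a turn outside -1 to 1 is refused whole. A call with a gripper value outside its range is refused whole. "hand" is the closure, from -1 (fully open) to 1 (shut), set as the call begins (left out, the last holds). The fingers move at their own pace and stop on an object; "grip_force" is the grip in N (left out, the last holds). Time passes only in rows, so rows that do not move let the fingers close. It gives the time, the measured TCP pose, the force, the opening and the grip force at its end, in the units of the state.
- read_state(): the state, without advancing time (a new reading comes with each control period).
- read_camera(name): name is "side" or "top"; returns a dict with "color" (384x512x3 uint8, blue, green, red), "depth" (384x512 float32, mm along the optical axis (not along the pixel's ray), 0 where there is no reading), "fx", "fy", "cx", "cy" (pixels), "pose" (4x4, takes a point from camera to world coordinates). Camera axes: x right, y down, z forward; pixel columns grow to the right and rows downward; lengths in mm; the calibration is good to about 2 mm. A picture is of the moment at which its call begins.
- finish_job(): hands the job in; it is judged then, once.
The state is a dict: "t": time; "joint_positions": joint angles; "qd": joint speeds; "effort": joint torques, N m; "tcp_pos": TCP position; "tool_rot": TCP orientation; "wrist_force": force on the tool from outside, world axes, zero at the start; "moment": the same for the moment, N m; "opening": opening from 0.0 (shut) to 1.0 (fully open); "grip_force": force on a finger pad.
Only numpy, scipy, OpenCV 4.12 (cv2) and the standard library are available. Lean on these libraries where they do the work, as an engineer would, in place of code of your own. Each camera call takes 0.05 s, during which the arm holds its last target. There are 200 camera calls.

## Working session

There is one attempt and no reset: what is moved stays moved. The work goes in short steps, Python scripts to look and compute and a tool call to move; the robot and the scene stay as the last step left them, time stands still between calls to the robot, and variables do not carry over. Pictures are saved under pics/ and viewed, at most 10 in all, crops included, and the job is handed in when it is done.

Besides the shell and the picture viewer there is one more tool, called in YAML: its name, and indented under it one key for each argument. carry_out: Moves the arm, as the interface text tells. Its arguments: {"type":"object","properties":{"increments":{"type":"array"},"hand":{"type":"number"},"grip_force":{"type":"number"}},"required":["increments"]}

```bash
mkdir -p pics
cat > h.py <<'E'
from workcell import *
import numpy as np, cv2
def grab(n):
    c=read_camera(n); d=c["depth"]; v,u=np.mgrid[:384,:512]
    P=np.stack([(u-c["cx"])/c["fx"]*d,(v-c["cy"])/c["fy"]*d,d,np.ones_like(d)],-1)@np.array(c["pose"]).T
    c["P"]=P[...,:3]; c["P"][d==0]=np.nan; return c
E
python3 - <<'E'
from h import *
a=grab("side");b=grab("top")
cv2.imwrite("pics/side.png",a["color"]);cv2.imwrite("pics/top.png",b["color"])
for c in(a,b):print(np.round(c["pose"],3),c["fx"])
print(read_state())
E
```

```text
[[-9.27000e-01 -2.71000e-01  2.61000e-01  2.00460e+02]
 [-3.75000e-01  6.27000e-01 -6.82000e-01  7.06781e+02]
 [ 2.10000e-02 -7.30000e-01 -6.83000e-01  9.49054e+02]
 [ 0.00000e+00  0.00000e+00  0.00000e+00  1.00000e+00]] 474.61917522776713
[[-6.500000e-02 -9.740000e-01  2.160000e-01  3.376940e+02]
 [-9.980000e-01  6.400000e-02 -1.300000e-02 -1.616000e+02]
 [-1.000000e-03 -2.160000e-01 -9.760000e-01  1.123838e+03]
 [ 0.000000e+00  0.000000e+00  0.000000e+00  1.000000e+00]] 413.93570596681644
{'t': 0.1, 'joint_positions': array([-1.33098543e+00,  3.42689070e-01,  1.52490947e+00, -7.89495190e-06,
        1.27540103e+00, -1.45990933e-01]), 'qd': array([ 0.00207395, -0.00141035, -0.00300332,  0.00092452,  0.00077755,
       -0.00116268]), 'effort': array([ 1.04398110e-03, -4.32006741e+01, -2.44694173e+01,  7.19101564e-02,
        5.26309479e-02, -4.48963942e-05]), 'tcp_pos': array([ 197.49537572, -486.04980339,  226.09995947]), 'tool_rot': array([-3.08194350e+00, -6.01998898e-01,  1.15429212e-04]), 'wrist_force': array([ 0.03178278,  0.80336401, -0.17022446]), 'moment': array([ 0.02278439,  0.03083363, -0.00664088]), 'grip_force': 0.0, 'opening': 1.0008313868126533}
```

View pics/side.png

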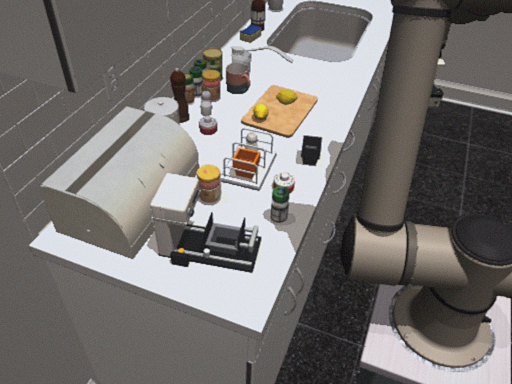

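View pics/top.png

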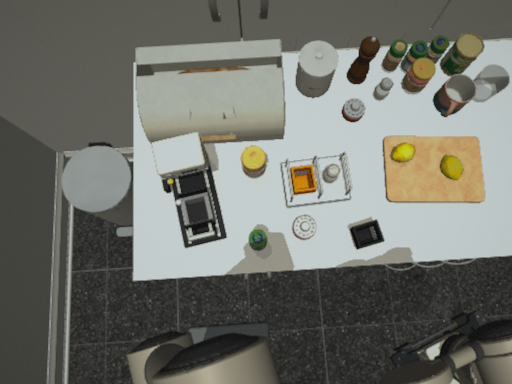

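The top view shows two baskets of the same shape: orange at (303,180) in the caddy and black at (366,234) on the worktop. The orange one is meant, by its colour and because it stands in the caddy. The others in the top view are the shaker (331,173), timer (305,227), spice jar (258,240), jam jar (254,159) and the carriage seat (196,210). I'll confirm with an enlarged crop.

Run:
```python
from h import *
b=grab("top");a=grab("side")
t=cv2.resize(b["color"][125:265,140:400],None,fx=3,fy=3,interpolation=cv2.INTER_CUBIC)
cv2.imwrite("pics/crop.png",t)
def rect(n,c,m):
    p=c["P"][m]; p=p[~np.isnan(p).any(1)]
    if len(p)<5: print(n,len(p));return
    r=cv2.minAreaRect(p[:,:2].astype(np.float32)); print(n,len(p),"mean",p.mean(0).round(1),"rect",np.round(r[0],1),np.round(r[1],1),round(r[2],1))
U=lambda c,u0,u1,v0,v1:(lambda v,u:(u>=u0)&(u<u1)&(v>=v0)&(v<v1))(*np.mgrid[:384,:512])
for n,c in(("top",b),("side",a)):
    h=cv2.cvtColor(c["color"],cv2.COLOR_BGR2HSV);P=c["P"];z=P[...,2]
    reg=(P[...,0]>380)&(P[...,0]<800)
    org=(h[...,0]<18)&(h[...,1]>150)&(h[...,2]>110)&reg
    for nm,mm in(("orange rim",org&(z>76)&(z<90)&(P[...,1]<0)&(P[...,1]>-250)),):rect(n+nm,c,mm)
    w=np.abs(P[...,0]-520)<200
    rect(n+" head",c,w&(z>175)&(z<195)&(P[...,1]>-60)&(P[...,1]<160)&(P[...,0]<620))
    rect(n+" 89-99",c,w&(z>88)&(z<100)&(P[...,1]>-50)&(P[...,1]<150)&(P[...,0]<560))
    rect(n+" bar70-80",c,w&(z>70)&(z<80)&(P[...,1]>-50)&(P[...,1]<150)&(P[...,0]<480))
    rect(n+" deck 50-58",c,w&(z>50)&(z<58)&(P[...,1]>-50)&(P[...,1]<150)&(P[...,0]<560))
if 1:
  for nm,r in(("jam",(240,268,145,178)),("spice",(248,270,228,252)),("timer",(290,320,213,242)),("shaker",(322,342,162,184)),("black",(350,385,218,250)),("caddy",(280,354,152,208))):
    m=U(b,*r);z=b["P"][...,2]
    rect(nm+" obj",b,m&(z>30)); rect(nm+" top",b,m&(z>np.nanmax(z[m])-8))
```

```text
toporange rim 0
top head 188 mean [614.1  31.  182.7] rect [612.1  21.1] [15.8 94.3] 0.1
top 89-99 59 mean [496.9 -11.7  93.9] rect [497.2 -12.3] [ 4.8 71.5] 9.9
top bar70-80 124 mean [467.8 -16.5  74.7] rect [472.2 -15.2] [22.3 67.8] 8.2
top deck 50-58 212 mean [527.3  -2.9  54.5] rect [514.   -8.4] [105.8  74.2] 9.8
sideorange rim 2
side head 157 mean [614.   36.1 181.4] rect [612.6  21.7] [15.8 95.6] 1.3
side 89-99 47 mean [497.   -9.7  93.2] rect [497.5 -10.3] [ 4.4 74.8] 10.8
side bar70-80 99 mean [467.3 -14.4  73.6] rect [467.8 -15.4] [12.1 70.1] 10.0
side deck 50-58 235 mean [5.235e+02 4.000e-01 5.340e+01] rect [513.8  -8.6] [105.5  78.2] 8.9
jam obj 622 mean [ 651.2 -161.3   90.2] rect [ 657.4 -161.8] [63.3 64.2] 74.1
jam top 424 mean [ 657.9 -161.6   99.7] rect [ 658.2 -162. ] [62. 60.] 41.1
spice obj 314 mean [ 445.5 -159.3   99.7] rect [ 447.7 -159.5] [44.6 45.5] 72.1
spice top 243 mean [ 448.3 -158.9  106.4] rect [ 448.4 -158.6] [41.8 42.3] 86.3
timer obj 412 mean [ 477.2 -284.3   39.6] rect [ 478.3 -285.6] [58.6 59.1] 84.5
timer top 52 mean [ 477.6 -284.3   53.2] rect [ 477.4 -284. ] [20.1 20.5] 41.3
shaker obj 253 mean [ 606.7 -360.4   80.7] rect [ 611.5 -363.5] [38.2 38.5] 5.8
shaker top 73 mean [ 612.3 -364.2  102. ] rect [ 612.2 -363.3] [25.4 24.8] 40.7
black obj 396 mean [ 445.6 -441.1   59.5] rect [ 445.2 -441.3] [58.  68.6] 12.9
black top 215 mean [ 444.7 -440.9   68.4] rect [ 445.3 -441.3] [57.8 68.7] 12.6
caddy obj 1149 mean [ 603.7 -321.9   72.4] rect [ 606.6 -328.5] [103.7 157.2] 3.4
caddy top 73 mean [ 612.3 -364.2  102. ] rect [ 612.2 -363.3] [25.4 24.8] 40.7
```

View pics/crop.png

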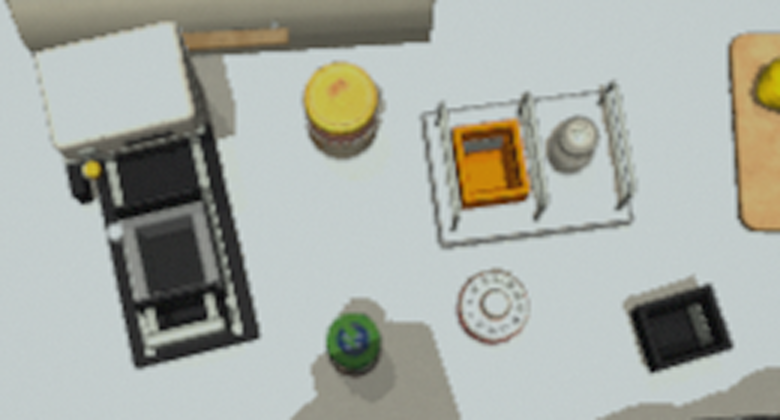

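The crop confirms the open orange basket at crop (490,162), between two hoops and next to the shaker at (573,145). The black look-alike at (680,328) is on the worktop. Next I'll refine the basket and carriage poses.

```bash
cat >> h.py <<'E'
def rect(n,p):
    p=p[~np.isnan(p).any(1)]
    if len(p)<5: print(n,len(p));return
    r=cv2.minAreaRect(p[:,:2].astype(np.float32)); print(n,len(p),"mean",p.mean(0).round(1),"rect",np.round(r[0],1),np.round(r[1],1),round(r[2],1))
def box(P,x0,x1,y0,y1,z0,z1):
    return (P[...,0]>x0)&(P[...,0]<x1)&(P[...,1]>y0)&(P[...,1]<y1)&(P[...,2]>z0)&(P[...,2]<z1)
def orange(c):
    h=cv2.cvtColor(c["color"],cv2.COLOR_BGR2HSV); return (h[...,0]<20)&(h[...,1]>140)&(h[...,2]>80)
E
python3 - <<'E'
from h import *
for n in("top","side"):
    c=grab(n);P=c["P"];o=orange(c)
    rect(n+" basket rim",P[o&box(P,480,700,-340,-230,77,90)])
    rect(n+" basket all",P[o&box(P,480,700,-340,-230,40,90)])
    rect(n+" cheekA",P[box(P,480,520,-60,60,86,100)]); rect(n+" cheekB",P[box(P,550,620,-60,80,86,100)])
    rect(n+" bar",P[box(P,445,480,-60,60,68,82)])
    rect(n+" hoops",P[~o&box(P,540,670,-420,-240,82,95)])
    rect(n+" head",P[box(P,590,760,-60,120,178,195)])
    rect(n+" detent",P[box(P,500,760,40,130,30,48)])
    rect(n+" tray",P[box(P,500,720,-450,-210,8,20)])
    m=~o&box(P,540,670,-420,-240,82,95)
    q=P[m]
    for y in np.arange(-420,-230,10):
        k=q[(q[:,1]>y)&(q[:,1]<=y+10)]
        if len(k)>3:print(y,len(k),k.mean(0).round(1),k[:,0].min().round(),k[:,0].max().round())
E
```

```text
top basket rim 125 mean [ 594.3 -285.5   81.9] rect [ 597.6 -287.2] [66.4 56. ] 4.4
top basket all 258 mean [ 596.2 -288.1   71.2] rect [ 597.5 -287.3] [66.6 56. ] 4.1
top cheekA 60 mean [496.9 -11.8  93.7] rect [497.2 -12.4] [ 5.  71.6] 10.0
top cheekB 66 mean [579.4   3.   92.8] rect [579.6   3.2] [ 4.8 72.9] 10.9
top bar 141 mean [467.8 -16.9  74. ] rect [472.6 -15.9] [22.4 70. ] 9.7
top hoops 300 mean [ 605.1 -323.7   87.4] rect [ 605.1 -328.6] [101.4 157.1] 3.7
top head 1634 mean [653.   16.  185.1] rect [654.6  16.5] [ 85.2 115.5] 10.5
top detent 116 mean [609.   70.7  38.9] rect [646.7  82.5] [191.6  29.6] 17.8
top tray 1722 mean [ 598.  -330.6   14.2] rect [ 610.5 -324.5] [136.8 185.4] 3.3
-410 67 [ 608.8 -404.2   87.6] 564.0 659.0
-400 4 [ 652.8 -399.7   85.5] 645.0 661.0
-380 7 [ 606.3 -375.5   91.5] 597.0 626.0
-370 5 [ 602.3 -365.5   90.7] 595.0 627.0
-360 12 [ 605.6 -354.9   90.7] 595.0 628.0
-350 5 [ 611.1 -348.8   90.1] 606.0 619.0
-340 16 [ 576.5 -331.2   87.5] 554.0 606.0
-330 54 [ 613.2 -327.4   88.1] 560.0 654.0
-320 19 [ 601.2 -313.6   84.1] 568.0 622.0
-300 8 [ 6
[... 646 characters left out ...]
t [ 609.1 -328. ] [ 99.4 162.7] 2.7
side head 1238 mean [652.5  22.2 184. ] rect [654.6  18.1] [ 84.7 118.3] 10.3
side detent 402 mean [666.4  79.4  38.5] rect [658.4  81.2] [ 81.4 200.4] 89.8
side tray 794 mean [ 591.4 -302.6   13.2] rect [ 589.2 -325.5] [164.6 180.6] 5.2
-410 46 [ 608.7 -404.    86.2] 563.0 658.0
-400 5 [ 639.  -397.4   85.9] 590.0 662.0
-370 7 [ 602.1 -362.9   90.6] 596.0 628.0
-360 27 [ 610.1 -353.7   89.7] 597.0 625.0
-350 12 [ 612.5 -347.8   87.5] 602.0 622.0
-340 12 [ 584.9 -332.1   85.4] 561.0 624.0
-330 40 [ 613.8 -326.4   87. ] 563.0 654.0
-320 4 [ 612.8 -313.    83.2] 586.0 632.0
-260 39 [ 592.6 -253.1   86. ] 556.0 646.0
-250 15 [ 625.2 -248.6   87.2] 563.0 649.0
```

carry_out:
  increments:
    - [0.727, 0.362, 0, 0, 0, 0.0726]
    - [0.727, 0.362, 0, 0, 0, 0.0726]
    - [0.727, 0.362, 0, 0, 0, 0.0726]
    - [0.727, 0.362, 0, 0, 0, 0.0726]
    - [0.727, 0.362, 0, 0, 0, 0.0726]
    - [0.727, 0.362, 0, 0, 0, 0.0726]
    - [0.727, 0.362, 0, 0, 0, 0.0726]
    - [0.727, 0.362, 0, 0, 0, 0.0726]
    - [0.727, 0.362, 0, 0, 0, 0.0726]
    - [0.727, 0.362, 0, 0, 0, 0.0726]
    - [0.727, 0.362, 0, 0, 0, 0.0726]
    - [0, 0, 0, 0, 0, 0]
  hand: -1
  grip_force: 25

```text
t: 1.5
tcp_pos: [600.9, -284.0, 225.6]
tool_rot: [-2.134, -2.305, -0.002]
wrist_force: [-0.3, 0.4, 0.6]
opening: 1.002
grip_force: 0.0
```

carry_out:
  increments:
    - [0, 0, 0, 0, 0, 0]
    - [0, 0, 0, 0, 0, 0]

```text
t: 1.7
tcp_pos: [596.6, -287.9, 226.6]
tool_rot: [-2.144, -2.295, 0.001]
wrist_force: [-0.1, -0.2, -0.5]
opening: 1.001
grip_force: 0.0
```

carry_out:
  increments:
    - [0, 0, -0.6, 0, 0, 0]
    - [0, 0, -0.6, 0, 0, 0]
    - [0, 0, -0.6, 0, 0, 0]
    - [0, 0, -0.4, 0, 0, 0]
    - [0, 0, -0.3, 0, 0, 0]
    - [0, 0, -0.3, 0, 0, 0]
    - [0, 0, -0.3, 0, 0, 0]
    - [0, 0, -0.2, 0, 0, 0]
    - [0, 0, -0.14, 0, 0, 0]
    - [0, 0, 0, 0, 0, 0]
    - [0, 0, 0, 0, 0, 0]

```text
t: 2.8
tcp_pos: [597.7, -287.5, 55.2]
tool_rot: [2.143, 2.296, 0.0]
wrist_force: [0.2, 0.7, -0.4]
opening: 1.0
grip_force: 0.0
```

carry_out:
  increments:
    - [0, 0, 0, 0, 0, 0]
    - [0, 0, 0, 0, 0, 0]
    - [0, 0, 0, 0, 0, 0]
    - [0, 0, 0, 0, 0, 0]
    - [0, 0, 0, 0, 0, 0]
    - [0, 0, 0, 0, 0, 0]
    - [0, 0, 0, 0, 0, 0]
    - [0, 0, 0, 0, 0, 0]
  hand: 1
  grip_force: 20

```text
t: 3.6
tcp_pos: [597.6, -287.4, 55.1]
tool_rot: [2.142, 2.297, 0.0]
wrist_force: [0.0, 1.2, 3.8]
opening: 0.739
grip_force: 20.0
```

carry_out:
  increments:
    - [0, 0, 0.1, 0, 0, 0]
    - [0, 0, 0.3, 0, 0, 0]
    - [0, 0, 0.5, 0, 0, 0]
    - [0, 0, 0.5, 0, 0, 0]
    - [0, 0, 0.5, 0, 0, 0]
    - [0, 0, 0.5, 0, 0, 0]
    - [0, 0, 0.2, 0, 0, 0]
    - [0, 0, 0, 0, 0, 0]

```text
t: 4.4
tcp_pos: [598.1, -287.7, 186.8]
tool_rot: [2.14, 2.295, 0.001]
wrist_force: [0.1, -0.6, -1.7]
opening: 0.744
grip_force: 20.0
```

carry_out:
  increments:
    - [-0.091, 0.285, 0, 0, 0, -0.0544]
    - [-0.091, 0.285, 0, 0, 0, -0.0544]
    - [-0.091, 0.285, 0, 0, 0, -0.0544]
    - [-0.091, 0.285, 0, 0, 0, -0.0544]
    - [-0.091, 0.285, 0, 0, 0, -0.0544]
    - [-0.091, 0.285, 0, 0, 0, -0.0544]
    - [-0.091, 0.285, 0, 0, 0, -0.0544]
    - [-0.091, 0.285, 0, 0, 0, -0.0544]
    - [-0.091, 0.285, 0, 0, 0, -0.0544]
    - [-0.091, 0.285, 0, 0, 0, -0.0544]
    - [0, 0, 0, 0, 0, 0]
    - [0, 0, 0, 0, 0, 0]

```text
t: 5.6
tcp_pos: [551.7, -144.9, 183.9]
tool_rot: [-2.9, -1.207, 0.002]
wrist_force: [0.0, -0.1, -1.3]
opening: 0.738
grip_force: 20.0
```

Run:
```python
from h import *
b=grab("top");a=grab("side")
cv2.imwrite("pics/carry.png",np.hstack([b["color"][110:290,130:400],a["color"][110:290,130:400]]))
print({k:np.round(v,3) for k,v in read_state().items() if k in("tcp_pos","tool_rot","opening","wrist_force")})
```

```text
{'tcp_pos': array([ 551.959, -145.474,  184.223]), 'tool_rot': array([-2.901e+00, -1.204e+00,  1.000e-03]), 'wrist_force': array([-0.122, -0.202, -1.762]), 'opening': np.float64(0.738)}
```

View pics/carry.png

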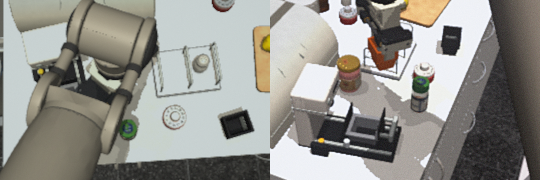

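The right half of the picture shows the orange basket held upright at (382,52), and the caddy is empty except for the shaker. I'll lower it now.

carry_out:
  increments:
    - [0, 0, -0.6, 0, 0, 0]
    - [0, 0, -0.6, 0, 0, 0]
    - [0, 0, -0.6, 0, 0, 0]
    - [0, 0, -0.4, 0, 0, 0]
    - [0, 0, -0.2, 0, 0, 0]
    - [0, 0, -0.2, 0, 0, 0]
    - [0, 0, -0.1, 0, 0, 0]
    - [0, 0, -0.08, 0, 0, 0]
    - [0, 0, -0.02, 0, 0, 0]
    - [0, 0, 0, 0, 0, 0]
    - [0, 0, 0, 0, 0, 0]

```text
t: 6.8
tcp_pos: [552.3, -144.9, 45.3]
tool_rot: [2.901, 1.203, 0.001]
wrist_force: [-0.2, -0.4, -1.2]
opening: 0.74
grip_force: 20.0
```

carry_out:
  increments:
    - [0, 0, -0.02, 0, 0, 0]
    - [0, 0, -0.02, 0, 0, 0]
    - [0, 0, -0.02, 0, 0, 0]
    - [0, 0, 0, 0, 0, 0]
    - [0, 0, 0, 0, 0, 0]

```text
t: 7.3
tcp_pos: [551.9, -144.8, 41.7]
tool_rot: [2.902, 1.203, -0.0]
wrist_force: [0.4, -0.5, -0.7]
opening: 0.737
grip_force: 20.0
```

carry_out:
  increments:
    - [0, 0, -0.02, 0, 0, 0]
    - [0, 0, 0, 0, 0, 0]
    - [0, 0, 0, 0, 0, 0]

```text
t: 7.6
tcp_pos: [552.1, -144.8, 41.0]
tool_rot: [2.902, 1.203, 0.001]
wrist_force: [-0.5, 0.4, 3.4]
opening: 0.742
grip_force: 20.0
```

Contact with the worktop. I'll release, rise 100 mm and turn to the other pair of sides (+90°).

carry_out:
  increments:
    - [0, 0, 0, 0, 0, 0]
    - [0, 0, 0, 0, 0, 0]
    - [0, 0, 0, 0, 0, 0]
    - [0, 0, 0, 0, 0, 0]
    - [0, 0, 0, 0, 0, 0]
    - [0, 0, 0.1, 0, 0, 0]
    - [0, 0, 0.4, 0, 0, 0]
    - [0, 0, 0.5, 0, 0, 0]
    - [0, 0, 0.5, 0, 0, 0]
    - [0, 0, 0.5, 0, 0, 0]
  hand: -1

```text
t: 8.6
tcp_pos: [551.9, -144.8, 142.1]
tool_rot: [2.902, 1.203, 0.0]
wrist_force: [0.5, -0.5, -0.1]
opening: 0.996
grip_force: 0.0
```

carry_out:
  increments:
    - [0, 0, 0, 0, 0, 0.091]
    - [0, 0, 0, 0, 0, 0.091]
    - [0, 0, 0, 0, 0, 0.091]
    - [0, 0, 0, 0, 0, 0.091]
    - [0, 0, 0, 0, 0, 0.091]
    - [0, 0, 0, 0, 0, 0.091]
    - [0, 0, 0, 0, 0, 0.091]
    - [0, 0, 0, 0, 0, 0.091]
    - [0, 0, 0, 0, 0, 0.091]
    - [0, 0, 0, 0, 0, 0.091]
    - [0, 0, 0, 0, 0, 0.09]
    - [0, 0, 0, 0, 0, 0]

```text
t: 9.8
tcp_pos: [551.9, -144.9, 141.1]
tool_rot: [1.2, 2.903, 0.0]
wrist_force: [-0.4, 0.4, 0.7]
opening: 1.002
grip_force: 0.0
```

Run:
```python
from h import *
for n in("top","side"):
    c=grab(n);P=c["P"];o=orange(c)
    rect(n+" rim",P[o&box(P,490,620,-210,-80,60,75)]);rect(n+" all",P[o&box(P,490,620,-210,-80,3,75)])
    if n=="side": cv2.imwrite("pics/placed.png",cv2.resize(c["color"][120:280,140:330],None,fx=3,fy=3))
print({k:np.round(v,3) for k,v in read_state().items() if k in("tcp_pos","tool_rot","opening")})
```

```text
top rim 54 mean [ 541.7 -115.5   67.4] rect [ 541.9 -121.5] [35.4 20. ] 46.4
top all 106 mean [ 545.5 -118.6   45. ] rect [ 544.6 -124.2] [35.4 28.1] 45.6
side rim 197 mean [ 551.2 -140.8   65.5] rect [ 551.5 -144.1] [57.7 72.9] 44.5
side all 614 mean [ 548.6 -139.9   48. ] rect [ 551.7 -144.1] [58.6 72.2] 45.4
{'tcp_pos': array([ 551.976, -144.81 ,  140.996]), 'tool_rot': array([1.207, 2.9  , 0.   ]), 'opening': np.float64(1.0)}
```

View pics/placed.png

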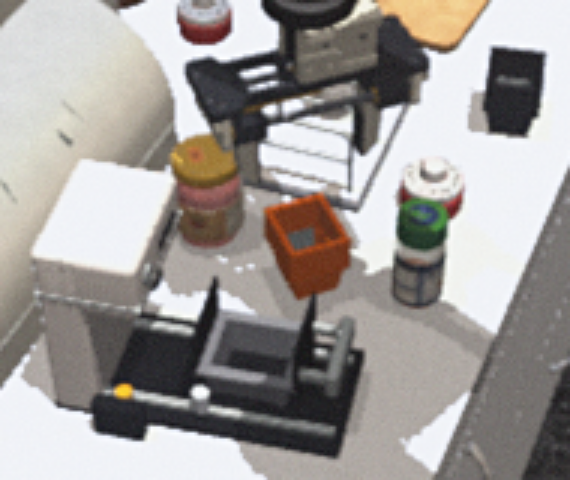

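The picture shows the basket standing upright and free at (307,245), clear of the jam jar (207,190) and the spice jar (420,250). I'll grip its other sides.

carry_out:
  increments:
    - [0, 0, -0.5, 0, 0, 0]
    - [0, 0, -0.5, 0, 0, 0]
    - [0, 0, -0.4, 0, 0, 0]
    - [0, 0, -0.3, 0, 0, 0]
    - [0, 0, -0.2, 0, 0, 0]
    - [0, 0, -0.09, 0, 0, 0]
    - [0, 0, 0, 0, 0, 0]
    - [0, 0, 0, 0, 0, 0]

```text
t: 10.7
tcp_pos: [552.4, -145.0, 41.9]
tool_rot: [1.202, 2.901, 0.0]
wrist_force: [0.4, -0.3, 0.5]
opening: 0.999
grip_force: 0.0
```

carry_out:
  increments:
    - [0, 0, 0, 0, 0, 0]
    - [0, 0, 0, 0, 0, 0]
    - [0, 0, 0, 0, 0, 0]
    - [0, 0, 0, 0, 0, 0]
    - [0, 0, 0, 0, 0, 0]
    - [0, 0, 0, 0, 0, 0]
    - [0, 0, 0, 0, 0, 0]
    - [0, 0, 0, 0, 0, 0]
    - [0, 0, 0, 0, 0, 0]
  hand: 1
  grip_force: 20

```text
t: 11.6
tcp_pos: [551.9, -144.8, 41.3]
tool_rot: [1.202, 2.903, 0.0]
wrist_force: [0.3, 0.2, 2.5]
opening: 0.628
grip_force: 20.0
```

carry_out:
  increments:
    - [0, 0, 0.1, 0, 0, 0]
    - [0, 0, 0.3, 0, 0, 0]
    - [0, 0, 0.5, 0, 0, 0]
    - [0, 0, 0.5, 0, 0, 0]
    - [0, 0, 0.5, 0, 0, 0]
    - [0, 0, 0.5, 0, 0, 0]
    - [0, 0, 0.2, 0, 0, 0]
    - [0, 0, 0, 0, 0, 0]

```text
t: 12.4
tcp_pos: [552.5, -145.0, 172.4]
tool_rot: [1.201, 2.9, 0.0]
wrist_force: [-0.1, -0.7, -2.1]
opening: 0.629
grip_force: 20.0
```

carry_out:
  increments:
    - [-0.026, 0.281, 0, 0, 0, 0.0616]
    - [-0.026, 0.281, 0, 0, 0, 0.0616]
    - [-0.026, 0.281, 0, 0, 0, 0.0616]
    - [-0.026, 0.281, 0, 0, 0, 0.0616]
    - [-0.026, 0.281, 0, 0, 0, 0.0616]
    - [-0.026, 0.281, 0, 0, 0, 0.0616]
    - [-0.026, 0.281, 0, 0, 0, 0.0616]
    - [-0.026, 0.281, 0, 0, 0, 0.0616]
    - [-0.026, 0.281, 0, 0, 0, 0.0616]
    - [-0.026, 0.281, 0, 0, 0, 0.0616]
    - [0, 0, 0, 0, 0, 0]
    - [0, 0, 0, 0, 0, 0]

```text
t: 13.6
tcp_pos: [538.5, -4.4, 170.1]
tool_rot: [0.283, -3.127, -0.0]
wrist_force: [-0.3, 0.4, -1.0]
opening: 0.628
grip_force: 20.0
```

Run:
```python
from h import *
for n in("top","side"):
    c=grab(n);P=c["P"];o=orange(c)
    rect(n+" bask",P[o&box(P,480,600,-80,60,110,215)])
    rect(n+" cheekA",P[~o&box(P,480,520,-60,60,86,100)]); rect(n+" cheekB",P[~o&box(P,560,620,-60,80,86,100)])
    rect(n+" head",P[~o&box(P,600,760,-60,120,178,195)])
    if n=="side": cv2.imwrite("pics/above.png",cv2.resize(c["color"][120:280,140:330],None,fx=3,fy=3))
print({k:np.round(v,3) for k,v in read_state().items() if k in("tcp_pos","tool_rot","opening")})
```

```text
top bask 142 mean [519.9 -10.4 166.3] rect [525.9 -10.8] [41.2 47.9] 11.2
top cheekA 59 mean [497.  -11.5  93.2] rect [497.5 -12.1] [ 4.7 71.8] 9.7
top cheekB 0
top head 172 mean [670.2 -29.8 183.9] rect [671.7 -26.8] [95.7 45.7] 38.2
side bask 310 mean [527.3  11.9 162.8] rect [538.3  -1.9] [68.2 54.4] 10.6
side cheekA 49 mean [497.1 -10.   92.4] rect [497.7 -11.3] [ 4.9 72.9] 9.3
side cheekB 45 mean [578.3  12.   91.7] rect [578.9  11.2] [ 4.8 61.3] 10.3
side head 1235 mean [652.5  22.1 184. ] rect [654.   17.3] [ 84.7 118. ] 9.6
{'tcp_pos': array([538.75 ,  -4.943, 170.593]), 'tool_rot': array([ 0.283, -3.128, -0.   ]), 'opening': np.float64(0.63)}
```

View pics/above.png

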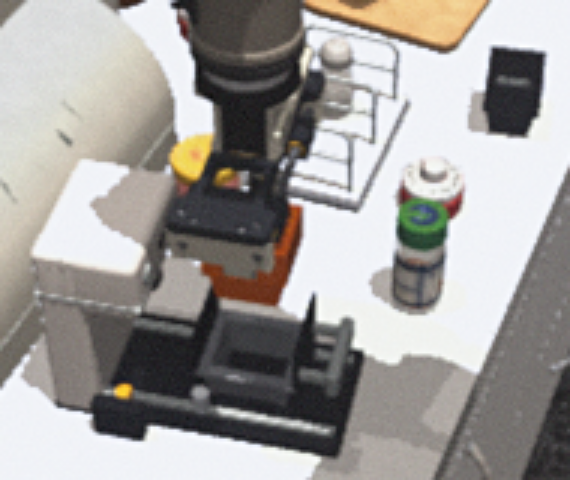

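The basket hangs square above the seat: basket at (250,260), seat at (255,350). I'll lower it to just above the seat, then go slowly.

carry_out:
  increments:
    - [0, 0, -0.4, 0, 0, 0]
    - [0, 0, -0.4, 0, 0, 0]
    - [0, 0, -0.3, 0, 0, 0]
    - [0, 0, -0.2, 0, 0, 0]
    - [0, 0, -0.14, 0, 0, 0]
    - [0, 0, 0, 0, 0, 0]

```text
t: 14.3
tcp_pos: [538.6, -4.6, 98.5]
tool_rot: [0.285, -3.127, -0.001]
wrist_force: [-0.4, 0.5, -1.4]
opening: 0.631
grip_force: 20.0
```

carry_out:
  increments:
    - [0, 0, -0.08, 0, 0, 0]
    - [0, 0, -0.08, 0, 0, 0]
    - [0, 0, -0.08, 0, 0, 0]
    - [0, 0, -0.08, 0, 0, 0]
    - [0, 0, 0, 0, 0, 0]

```text
t: 14.8
tcp_pos: [538.6, -4.2, 82.7]
tool_rot: [0.286, -3.128, -0.001]
wrist_force: [-0.2, 0.6, -1.5]
opening: 0.633
grip_force: 20.0
```

carry_out:
  increments:
    - [0, 0, -0.06, 0, 0, 0]
    - [0, 0, -0.06, 0, 0, 0]
    - [0, 0, -0.06, 0, 0, 0]
    - [0, 0, -0.06, 0, 0, 0]
    - [0, 0, 0, 0, 0, 0]
    - [0, 0, 0, 0, 0, 0]

```text
t: 15.4
tcp_pos: [538.9, -4.3, 71.2]
tool_rot: [0.286, -3.128, -0.0]
wrist_force: [0.5, 0.5, -0.7]
opening: 0.635
grip_force: 20.0
```

carry_out:
  increments:
    - [0, 0, -0.03, 0, 0, 0]
    - [0, 0, -0.03, 0, 0, 0]
    - [0, 0, -0.03, 0, 0, 0]
    - [0, 0, -0.03, 0, 0, 0]
    - [0, 0, 0, 0, 0, 0]
    - [0, 0, 0, 0, 0, 0]

```text
t: 16.0
tcp_pos: [539.0, -4.3, 65.2]
tool_rot: [-0.286, 3.129, 0.0]
wrist_force: [-0.9, -0.2, -1.2]
opening: 0.635
grip_force: 20.0
```

carry_out:
  increments:
    - [0, 0, -0.02, 0, 0, 0]
    - [0, 0, -0.02, 0, 0, 0]
    - [0, 0, 0, 0, 0, 0]
    - [0, 0, 0, 0, 0, 0]

```text
t: 16.4
tcp_pos: [539.1, -4.3, 63.4]
tool_rot: [-0.286, 3.128, 0.0]
wrist_force: [-0.5, 0.7, 0.9]
opening: 0.634
grip_force: 20.0
```

carry_out:
  increments:
    - [0, 0, -0.02, 0, 0, 0]
    - [0, 0, 0, 0, 0, 0]
    - [0, 0, 0, 0, 0, 0]

```text
t: 16.7
tcp_pos: [539.6, -4.2, 63.3]
tool_rot: [-0.286, 3.127, -0.0]
wrist_force: [-1.2, 0.4, 6.3]
opening: 0.628
grip_force: 20.0
```

carry_out:
  increments:
    - [0, 0, 0, 0, 0, 0]
    - [0, 0, 0, 0, 0, 0]
    - [0, 0, 0, 0, 0, 0]
    - [0, 0, 0, 0, 0, 0]
    - [0, 0, 0, 0, 0, 0]
    - [0, 0, 0.1, 0, 0, 0]
    - [0, 0, 0.4, 0, 0, 0]
    - [0, 0, 0.5, 0, 0, 0]
    - [0, 0, 0.5, 0, 0, 0]
    - [0, 0, 0.5, 0, 0, 0]
    - [0, 0, 0.5, 0, 0, 0]
    - [0, 0, 0, 0, 0, 0]
  hand: -1

```text
t: 17.9
tcp_pos: [540.8, -4.6, 191.1]
tool_rot: [-0.286, 3.122, -0.003]
wrist_force: [0.6, 0.7, -0.0]
opening: 1.005
grip_force: 0.0
```

Run:
```python
from h import *
for n in("top","side"):
    c=grab(n);P=c["P"];o=orange(c)
    rect(n+" rim",P[o&box(P,480,600,-80,60,84,105)])
    rect(n+" cheekA",P[~o&box(P,480,520,-60,60,86,100)]); rect(n+" cheekB",P[~o&box(P,560,620,-60,80,86,100)])
    rect(n+" bar",P[box(P,445,480,-60,60,68,82)])
    if n=="side": cv2.imwrite("pics/seated.png",cv2.resize(c["color"][120:280,140:330],None,fx=3,fy=3))
print({k:np.round(v,3) for k,v in read_state().items() if k in("tcp_pos","tool_rot","opening")})
```

```text
top rim 140 mean [521.6  -7.5  90. ] rect [534.3  -5.2] [57.4 58.1] 9.3
top cheekA 64 mean [497.9 -10.5  92.8] rect [505.8 -10.8] [22.1 72.3] 8.0
top cheekB 3
top bar 137 mean [468.4 -17.1  74.4] rect [468.6 -16.8] [18.9 69.1] 1.2
side rim 223 mean [539.3   1.4  88.6] rect [539.6  -2.8] [68.8 62.3] 8.5
side cheekA 55 mean [499.3 -11.   92.1] rect [504.7  -9.4] [18.  75.1] 11.4
side cheekB 59 mean [579.1   3.4  91.2] rect [580.2   3.6] [71.  23.4] 81.6
side bar 114 mean [467.9 -13.   73.3] rect [468.5 -15.8] [20.4 68.8] 0.4
{'tcp_pos': array([538.932,  -4.312, 187.527]), 'tool_rot': array([-0.286,  3.128, -0.   ]), 'opening': np.float64(0.999)}
```

View pics/seated.png

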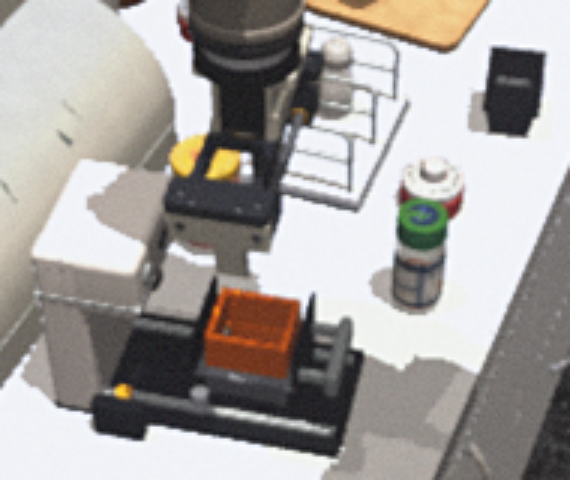

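The basket sits level at (252,330) and its rim measures 90 mm high, so it is fully nested. Next I'll close the fingers and go in front of the bar.

carry_out:
  increments:
    - [-0.3, -0.055, 0, 0, 0, 0]
    - [-0.5, -0.09, 0, 0, 0, 0]
    - [-0.5, -0.09, 0, 0, 0, 0]
    - [-0.5, -0.09, 0, 0, 0, 0]
    - [-0.5, -0.09, 0, 0, 0, 0]
    - [-0.02, -0.005, 0, 0, 0, 0]
    - [0, 0, 0, 0, 0, 0]
    - [0, 0, 0, 0, 0, 0]
    - [0, 0, 0, 0, 0, 0]
    - [0, 0, 0, 0, 0, 0]
  hand: 1

```text
t: 19.0
tcp_pos: [423.4, -25.2, 187.0]
tool_rot: [0.287, -3.128, -0.0]
wrist_force: [0.2, 0.2, 0.2]
opening: 0.179
grip_force: 0.0
```

carry_out:
  increments:
    - [0, 0, -0.5, 0, 0, 0]
    - [0, 0, -0.5, 0, 0, 0]
    - [0, 0, -0.5, 0, 0, 0]
    - [0, 0, -0.5, 0, 0, 0]
    - [0, 0, -0.3, 0, 0, 0]
    - [0, 0, -0.2, 0, 0, 0]
    - [0, 0, -0.1, 0, 0, 0]
    - [0, 0, 0, 0, 0, 0]
    - [0, 0, 0, 0, 0, 0]

```text
t: 19.9
tcp_pos: [423.5, -25.4, 57.7]
tool_rot: [-0.286, 3.127, -0.0]
wrist_force: [0.4, -0.9, 0.5]
opening: 0.003
grip_force: 0.0
```

carry_out:
  increments:
    - [0.197, 0.036, 0, 0, 0, 0]
    - [0.197, 0.036, 0, 0, 0, 0]
    - [0.098, 0.018, 0, 0, 0, 0]
    - [0.098, 0.018, 0, 0, 0, 0]
    - [0.098, 0.018, 0, 0, 0, 0]
    - [0.098, 0.018, 0, 0, 0, 0]
    - [0.098, 0.018, 0, 0, 0, 0]
    - [0, 0, 0, 0, 0, 0]

```text
t: 20.7
tcp_pos: [467.9, -17.2, 57.2]
tool_rot: [-0.286, 3.128, 0.0]
wrist_force: [-0.5, 0.7, -0.3]
opening: 0.002
grip_force: 0.0
```

carry_out:
  increments:
    - [0.098, 0.018, 0, 0, 0, 0]
    - [0.098, 0.018, 0, 0, 0, 0]
    - [0.098, 0.018, 0, 0, 0, 0]
    - [0.098, 0.018, 0, 0, 0, 0]
    - [0.098, 0.018, 0, 0, 0, 0]
    - [0.098, 0.018, 0, 0, 0, 0]
    - [0, 0, 0, 0, 0, 0]

```text
t: 21.4
tcp_pos: [497.7, -11.8, 57.4]
tool_rot: [-0.286, 3.127, -0.0]
wrist_force: [0.3, 0.3, -0.0]
opening: 0.007
grip_force: 0.0
```

Run:
```python
from h import *
c=grab("side");P=c["P"];o=orange(c)
rect("rim",P[o&box(P,480,680,-80,60,84,105)]); rect("rimall",P[o&box(P,480,680,-80,60,50,105)])
rect("bar",P[box(P,480,540,-60,60,68,80)&~o])
```

```text
rim 224 mean [584.8   8.3  88.4] rect [585.6   5. ] [67.4 59.2] 10.5
rimall 647 mean [588.4   8.2  75.3] rect [589.2   6.4] [76.5 61.5] 8.1
bar 0
```

The carriage is following (+46 mm). About 23 mm remain, so I'll push on through the detent.

carry_out:
  increments:
    - [0.098, 0.018, 0, 0, 0, 0]
    - [0.06, 0.011, 0, 0, 0, 0]
    - [0.06, 0.011, 0, 0, 0, 0]
    - [0.06, 0.011, 0, 0, 0, 0]
    - [0.06, 0.011, 0, 0, 0, 0]
    - [0.04, 0.007, 0, 0, 0, 0]
    - [0.04, 0.007, 0, 0, 0, 0]
    - [0, 0, 0, 0, 0, 0]
    - [0, 0, 0, 0, 0, 0]

```text
t: 22.35
tcp_pos: [516.9, -7.9, 56.9]
tool_rot: [0.286, -3.127, -0.001]
wrist_force: [-3.5, -0.7, -2.4]
opening: 0.002
grip_force: 1.7
```

carry_out:
  increments:
    - [0.04, 0.007, 0, 0, 0, 0]
    - [0.04, 0.007, 0, 0, 0, 0]
    - [0, 0, 0, 0, 0, 0]
    - [0, 0, 0, 0, 0, 0]

```text
t: 22.75
tcp_pos: [520.7, -7.3, 57.3]
tool_rot: [0.286, -3.127, -0.0]
wrist_force: [-5.2, 0.3, 1.7]
opening: 0.001
grip_force: 3.1
```

Run:
```python
from h import *
c=grab("side");P=c["P"];o=orange(c)
rect("rim",P[o&box(P,480,680,-80,60,84,105)])
```

```text
rim 149 mean [600.6  14.   88.1] rect [607.5   8.6] [63.6 62.2] 5.3
```

carry_out:
  increments:
    - [0.03, 0.005, 0, 0, 0, 0]
    - [0.03, 0.005, 0, 0, 0, 0]
    - [0, 0, 0, 0, 0, 0]
    - [0, 0, 0, 0, 0, 0]

```text
t: 23.2
tcp_pos: [520.8, -7.3, 57.3]
tool_rot: [0.286, -3.12, -0.0]
wrist_force: [-17.5, -5.7, 9.9]
opening: 0.003
grip_force: 8.6
```

It's against the stop: 17 N with no further motion. I'll back off, rise and check that it stays.

carry_out:
  increments:
    - [-0.1, -0.018, 0, 0, 0, 0]
    - [-0.3, -0.055, 0, 0, 0, 0]
    - [-0.5, -0.09, 0, 0, 0, 0]
    - [-0.5, -0.09, 0, 0, 0, 0]
    - [-0.3, -0.055, 0.1, 0, 0, 0]
    - [0, 0, 0.5, 0, 0, 0]
    - [0, 0, 0.6, 0, 0, 0]
    - [0, 0, 0.6, 0, 0, 0]
    - [0, 0, 0.6, 0, 0, 0]
    - [0, 0, 0, 0, 0, 0]
    - [0, 0, 0, 0, 0, 0]

```text
t: 24.3
tcp_pos: [440.6, -22.4, 178.1]
tool_rot: [-0.286, 3.125, -0.002]
wrist_force: [0.2, 0.0, -1.0]
opening: 0.006
grip_force: 0.0
```

Run:
```python
from h import *
for n in("side","top"):
    c=grab(n);P=c["P"];o=orange(c)
    rect(n+" rim",P[o&box(P,480,680,-80,60,84,105)])
    rect(n+" bar",P[box(P,500,560,-60,60,68,80)&~o])
    if n=="side": cv2.imwrite("pics/end.png",cv2.resize(c["color"][110:280,140:350],None,fx=3,fy=3))
for nm,b in(("jam",(600,710,-220,-120,92,106)),("spice",(410,490,-200,-120,98,112)),("timer",(430,520,-330,-240,45,60)),("shaker",(570,650,-400,-330,94,108)),("black",(400,490,-490,-400,60,74))):
    rect(nm,grab("side")["P"][box(P,*b)] if 0 else P[box(P,*b)])
```

```text
side rim 166 mean [597.6  15.   88.3] rect [607.5   9.5] [67.4 58.2] 9.1
side bar 115 mean [536.9  -0.7  73.3] rect [5.482e+02 3.000e-01] [34.7 68.9] 9.7
top rim 130 mean [594.3   2.9  90.3] rect [599.8   6.5] [50.8 58. ] 10.0
top bar 0
jam 468 mean [ 657.1 -161.3   99.1] rect [ 658.3 -161.4] [59.6 64.4] 86.4
spice 262 mean [ 448.1 -159.1  106.2] rect [ 448.5 -158.6] [42.  42.3] 86.7
timer 67 mean [ 477.5 -284.4   52.3] rect [ 477.9 -284.1] [20.9 23.1] 88.0
shaker 115 mean [ 610.8 -363.7  100.3] rect [ 611.5 -364.7] [29.1 29.7] 84.4
black 255 mean [ 444.9 -441.1   67.5] rect [ 445.2 -441.6] [57.9 68.8] 12.3
```

View pics/end.png

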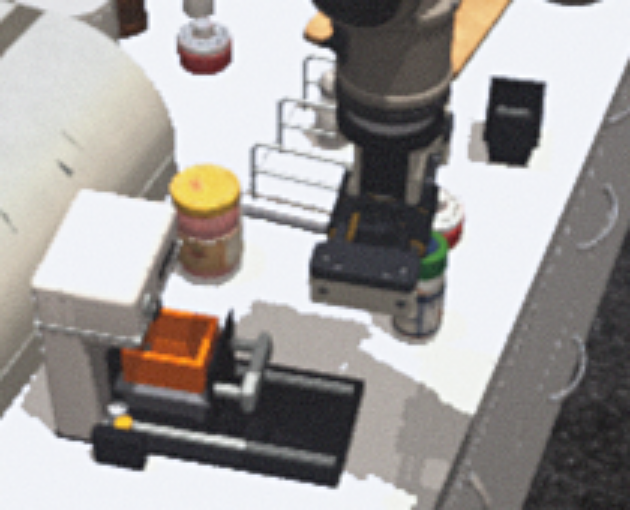

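The carriage stays home: the basket at (170,350) is centred on the brewer origin with its rim 90 mm high. The bystanders haven't moved.

```bash
python3 -c "
from workcell import *
print(finish_job())"
```

```text
the job is handed in; nothing more can be done
None
```

The job is handed in: the orange basket went from the caddy to the worktop, was regripped by its other sides and nested in the seat, and the carriage was pushed in and measured fully home after I let go, with the other things where they stood.

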